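# Free the seized punch from the disc cutter and put it away

## Robot

A 6-joint arm with a two-finger parallel gripper is mounted at the origin on a cart in front of the work surface, level with it; the furniture and walls round the work are solid. World frame = base frame: x ahead of the robot, y to its left, z up, the work surface at z = 0. Lengths are in m, angles in rad, forces in N, time in s.
With the tool pointing down it reaches from about 0.225 to 0.875 m from the base axis. Payload 3.4 kg.
Tool frame: the origin (TCP) lies midway between the tips of the shut fingers; the grasp point (between the pads) lies 19 mm behind it (r.tcp_to_grasp is the z of the grasp point in the tool frame, in m); z points along the fingers, y is the line along which they close (so a half turn about z gives the same grasp; the last joint's range is limited). The gripper opens to 85 mm and grips with 20 to 120 N. Pads are 22 mm wide; open, the fingers measure 114 mm over their backs; the gripper's body (76 mm by 85 mm) begins 54 mm behind the grasp point. The pads swing forward as they close: fully open they stand 13 mm farther back than shut.
Start: joints at [-1.394, 0.276, 1.505, -0, 1.361, -0.121], TCP at [0.169, -0.55, 0.231] pointing down, gripper open.
Joint ranges: [-2.89, 2.89], [-0.75, 2.08], [0.22, 2.7], [-1.18, 4.32], [0.11, 2.71], [-2.7, 2.7]. Speed limits (rad/s): [2.57, 2.57, 3.14, 3.14, 3.14, 3.14].

## Interface

Orientations are given as a rotation vector (axis times angle).
In Python, from bench import r, vision gives the robot as it stands. The module is installed in compiled form; this text tells all that it offers.
- The arm moves only by the tool send_rows, never from a script. Its argument "rows" is a list that holds one entry, the list of rows, each a list of 7 numbers: the shift along the tool's x, y, z as a fraction of full scale, then the turn, a rotation vector about the tool's x, y, z as a fraction of full scale, then the opening, from -1 (shut) to 1 (fully open). In form: [[[x, y, z, wx, wy, wz, fingers], ...]]. A call has 1 to 12 rows; each row is the pose to reach, as a shift and turn from the pose commanded when the call began, along the tool's axes at that moment; what a row does not reach only later rows make up. Full scale, the value 1, is 200 mm for a shift and 120 degrees for a turn. A row lasts 1/10 s, in which the tool goes at most 50 mm and 8.59 degrees, less where a joint would pass 70% of its speed; a pose out of reach is approached as far as the arm can. A call with a number of a shift or a turn outside -1 to 1 is refused whole. A call with a gripper value outside its range is refused whole. The fingers move at their own pace and stop on an object; "force" is the grip in N (left out, the last holds). Time passes only in rows, so rows that repeat a pose let the fingers close. It gives the time, the measured TCP pose, the force, the opening and the grip force at its end, in the units of the state.
- r.read_state(): the state, without advancing time (a new reading comes with each control period).
- vision.get_image(name): name is "scene" or "top" or "wrist"; returns a dict with "color" (480x640x3 uint8, red, green, blue), "camera_matrix" (3x3 intrinsics, pixels), "origin" and "rotation" of the camera in the world; the wrist camera has in their place "hand_eye" (4x4, takes a point from camera to tool coordinates, whose origin is the TCP and whose axes are the flange's). Camera axes: x right, y down, z forward; pixel columns grow to the right and rows downward; lengths in m; the calibration is good to about 2 mm. A picture is of the moment at which its call begins: read the wrist's pose just before it. There is no depth.
- r.job_done(): hands the job in; it is judged then, once.
The state is a dict: "time": time; "qpos": joint angles; "qvel": joint speeds; "joint_torque": joint torques, N m; "ee_pos": TCP position; "tcp_rot": TCP orientation; "force": force on the tool from outside, world axes, zero at the start; "torque": the same for the moment, N m; "width": opening from 0.0 (shut) to 1.0 (fully open); "grip_force": force on a finger pad.
Only numpy, scipy, OpenCV 4.12 (cv2) and the standard library are available. Lean on these libraries where they do the work, as an engineer would, in place of code of your own. Each camera call takes 0.05 s, during which the arm holds its last target. There are 200 camera calls.

## Task

The big punch has seized in the disc cutter. The cutter is not clamped, so a straight pull only lifts it: work the punch out by its hexagonal head, twisting back and forth while pulling up lightly, without jerking it, with the cutter staying flat on the bench where it stands. Lay the punch on its side on the worktop and let go of it, so that you can take it again across the shank, and put it back in its own recess in the wooden case, lying fully down, head in the wide pocket. Leave the other things where they are.

Things in the scene. Friction and masses are not known exactly. Their poses are not given: they have to be found in the camera images.
- punch: Steel punch, 0.13 kg, upright in the cutter's largest bore: round shank 16 mm thick, 50 mm long, then a hexagonal head 20 mm across flats, 23 across corners, 20 mm long. Origin: centre of the foot, 15 mm above the bench at the start (25 mm below the cutter's top; the head spans 65 to 85 mm). z: axis, foot to head. Flats of the head face +x, -x and every 60 degrees on.
- punch_shank (a point): Middle of the punch's shank, on its axis, 25 mm from the foot; axes as punch. When it lies on the bench this point is about 9 mm up and the shank rests almost level; the hexagonal head keeps it from rolling far.
- punch_head (a point): Middle of the head, on the axis, 60 mm from the foot. Seized over the first 22 mm of travel, then free. A straight pull needs about 33 N, but the cutter lifts or tips at 16 to 20 N. While the punch turns (up to 0.3 N m, either way) the pull falls, to 10 to 15 N if it rises 2.5 mm per radian turned; at each reversal the first 0.2 rad only takes up play in the grip. It does not spring back.
- disc_cutter: Disc cutter: two steel plates, 90 mm (x) by 80 mm (y), top 40 mm above the bench, with four graded bores, and a brass strip 24 mm wide that sticks out 31 mm from a slot at its -x side. 1.97 kg, loose on four rubber feet that grip well. Origin: centre of the underside, z up. The largest bore, with the punch, is 10 mm from the centre towards -x; the other bores are empty.
- punch_case: Open wooden case, fixed, 98 (x) x 138 (y) x 18 mm high. Origin: centre of the underside, z up. Four graded recesses run along x, each with a wider head pocket at its -x end. The middle two hold smaller punches; of the empty outer two the wide one, at y = -37 mm, is the big punch's. A finger channel 35 mm wide crosses the case in y, centred at x = +10 mm, floor 8 mm above the bench.
- recess (a point): Where the punch's mid-shank lies when home: axis of the wide recess, middle of the finger channel, 16 mm above the bench (8 above the channel floor, 2 below the case top). Axes as punch_case; the head goes to -x, the foot to +x. Recess 19.5 mm wide, 26 at the head, 2.5 mm play at each end. Nearest punch: 41 mm to +y, 12 mm thick; case edge: 32 mm to -y.
- small_punch: Small loose steel punch, 9 mm thick and 66 mm long, lying on the bench beyond the cutter; leave it. Origin: centre of its foot, z along it.
- chasing_hammer: Hammer with a wooden handle, 222 mm long, lying to the right; leave it. Origin at its middle.
- medallion: Flat cast medallion, 57 mm wide, 5 mm thick, lying beyond the cutter; leave it.
- findings_dish: Round steel dish, 61 mm wide, 12 mm high, in the middle of the bench towards the back; leave it. Between the cutter and the case, on the robot's side of the dish, the bench is clear. Behind the dish stands the polisher; its hood overhangs the bench from 0.58 m ahead of the robot and beyond, from 0.01 m right to 0.19 m left, 0.09 m and more up.
- loupe: Folding loupe, 66 mm long, 12 mm high, lying at the left beyond the case; leave it.
- end_cutters: Plain steel end cutters, 107 mm long, 11 mm high, lying behind the case; leave them.

How it is judged:
On the way, in this order (a step that is already met when the one before it is completed fails the run):
1. the punch is out of the bore (z of punch in the frame of disc_cutter above 0.042 m), for 0.1 s.
2. the punch lies on its side on the worktop, let go (height (world z) of punch_shank below 0.013 m and angle between punch's own z axis and vertical between 1.4 and 1.75 rad and contact force between the fingers and punch below 0.1 N and linear speed of punch below 0.03 m/s), for 0.2 s.
At the end, for the whole second after the job is handed in: The punch lies at rest in the wide recess: mid-shank within 5 mm of its place along the recess, 4 mm across it and at most 4 mm high; head in its pocket, at most 5 mm high; axis within 0.12 rad; cutter flat on the bench (under 4 mm up, 0.05 rad), other things within 40 mm of their places (x of punch_shank in the frame of recess between -0.005 and 0.005 m and y of punch_shank in the frame of recess between -0.004 and 0.004 m and z of punch_shank in the frame of recess below 0.004 m and x of punch_head in the frame of recess below -0.025 m and z of punch_head in the frame of recess below 0.005 m and angle between the z axis of punch and the x axis of recess, either way round below 0.12 rad and linear speed of punch below 0.02 m/s and height (world z) of disc_cutter below 0.004 m and angle between disc_cutter's own z axis and vertical below 0.05 rad); the robot touches nothing.
It fails at once if the disc cutter is lifted more than 6 mm off the bench or tipped by more than 0.1 rad (height (world z) of disc_cutter above 0.006 m or angle between disc_cutter's own z axis and vertical above 0.1 rad).
It fails at once if the punch is jerked (faster than 0.2 m/s) while it is still in the bore (z of punch in the frame of disc_cutter below 0.037 m and horizontal distance between punch and disc_cutter below 0.03 m and linear speed of punch above 0.2 m/s).
It fails at once if the disc cutter is pushed more than 60 mm along (distance of disc_cutter from where it was at the start of the episode above 0.06 m).
It fails at once if another thing on the bench is shifted by more than 40 mm (distance of any of small_punch, chasing_hammer, medallion, findings_dish, loupe, end_cutters from where it was at the start of the episode above 0.04 m).
It also fails if it takes over 72 s, if anything falls off the work surface, if the arm or the gripper's body presses on something with over 40 N, if the wrist force passes 120 N, or if a joint passes its speed limit or range.

## Working session

There is one attempt and no reset: what is moved stays moved. The work goes in short steps, Python scripts to look and compute and a tool call to move; the robot and the scene stay as the last step left them, time stands still between calls to the robot, and variables do not carry over. Pictures are saved under pics/ and viewed, at most 10 in all, crops included, and the job is handed in when it is done.

Besides the shell and the picture viewer there is one more tool, called after "Emit:" as a command line: name --argument value ..., lists and objects as JSON in quotes. send_rows: Moves the arm, as the interface text tells. Shift numbers are shares of 200 mm and turn numbers shares of 120 degrees, none past 1 either way. Its arguments: {"type":"object","properties":{"rows":{"type":"array","items":{"type":"array","items":{"type":"array","items":{"type":"number"}}}},"force":{"type":"number"}},"required":["rows"]}

```bash
mkdir -p pics; cat > h.py <<'E'
from bench import r, vision
import numpy as np, cv2
from scipy.spatial.transform import Rotation as R
def snap(n,f):
    d=vision.get_image(n); cv2.imwrite('pics/'+f+'.png',d['color'][:,:,::-1]); return d
def px2w(d,u,v,z):
    k=np.linalg.inv(d['camera_matrix'])@[u,v,1]; w=np.array(d['rotation'])@k; o=np.array(d['origin'])
    return o+w*(z-o[2])/w[2]
def w2px(d,p):
    c=np.array(d['rotation']).T@(np.array(p)-d['origin']); q=d['camera_matrix']@c; return q[:2]/q[2]
E
python3 - <<'E'
from h import *
import pickle
s=r.read_state(); print({k:np.round(v,4) for k,v in s.items()}, r.tcp_to_grasp)
a=snap('top','top0');b=snap('scene','scene0')
pickle.dump((a,b),open('im0.pkl','wb'))
for d in(a,b): print(d['origin'],d['rotation'],d['camera_matrix'])
E
```

```text
{'time': np.float64(0.0), 'qpos': array([-1.394 ,  0.2766,  1.5062,  0.    ,  1.3607, -0.121 ]), 'qvel': array([ 0.0016, -0.0008, -0.0002, -0.0004,  0.0004,  0.0001]), 'joint_torque': array([-5.00000e-04, -4.16780e+01, -2.45809e+01, -2.00000e-04,
        1.13000e-02,  0.00000e+00]), 'ee_pos': array([ 0.1686, -0.5492,  0.2304]), 'tcp_rot': array([-3.105e+00, -4.657e-01,  1.000e-04]), 'force': array([0.5327, 0.7201, 0.4937]), 'torque': array([ 0.0049, -0.0367, -0.0387]), 'grip_force': np.float64(0.0), 'width': np.float64(1.0009)} -0.0187
[ 0.44716188 -0.01161422  1.16422441] [-2.1670297   2.19886638 -0.05378247] [[512.4507449    0.         323.77728539]
 [  0.         512.4507449  231.0632146 ]
 [  0.           0.           1.        ]]
[-0.17604742  0.71904106  0.80754272] [-0.97158444  2.33038578 -1.18529412] [[595.49264292   0.         311.57935012]
 [  0.         595.49264292 239.65360051]
 [  0.           0.           1.        ]]
```

View pics/top0.png

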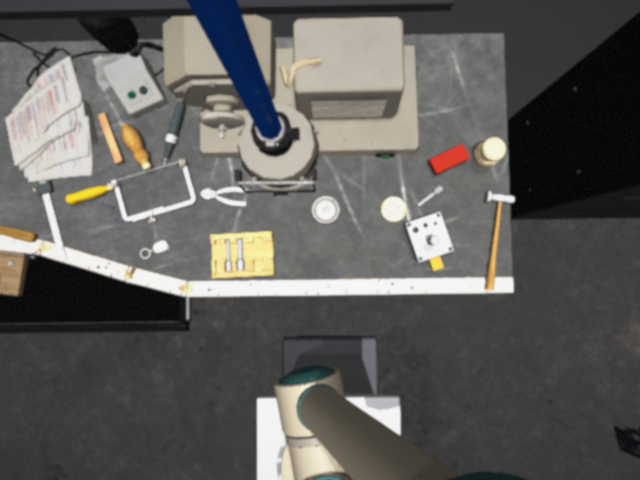

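View pics/scene0.png

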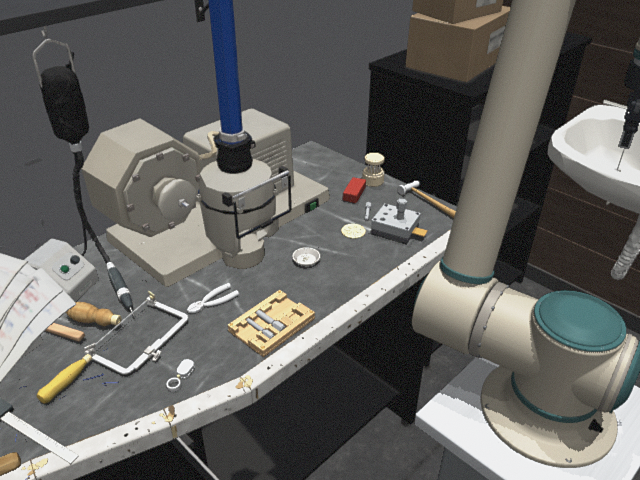

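Top view: cutter around (430,237), strip at (437,263), case around (242,254). Next, an enlarged composite.

```bash
sed -i "s/np.array(d\['rotation'\])/R.from_rotvec(d['rotation']).as_matrix()/" h.py
python3 - <<'E'
from h import *
import pickle
a,b=pickle.load(open('im0.pkl','rb'))
c=a['color'][:,:,::-1]
f=lambda x0,y0,w,h,im:cv2.resize(im[y0:y0+h,x0:x0+w],(400,300),interpolation=cv2.INTER_CUBIC)
t=np.hstack([f(390,200,80,75 and 60,c) if 0 else f(390,205,88,66,c),f(198,221,88,66,c)])
c=b['color'][:,:,::-1]
t=np.vstack([t,np.hstack([f(350,180,88,66,c),f(222,285,100,75,c)])])
cv2.imwrite('pics/comp0.png',t)
for p in[(430,237),(242,254)]: print(px2w(a,*p,0.02))
E
```

```text
[ 0.50233619 -0.23331605  0.02      ]
[0.47051482 0.18689469 0.02      ]
```

View pics/comp0.png

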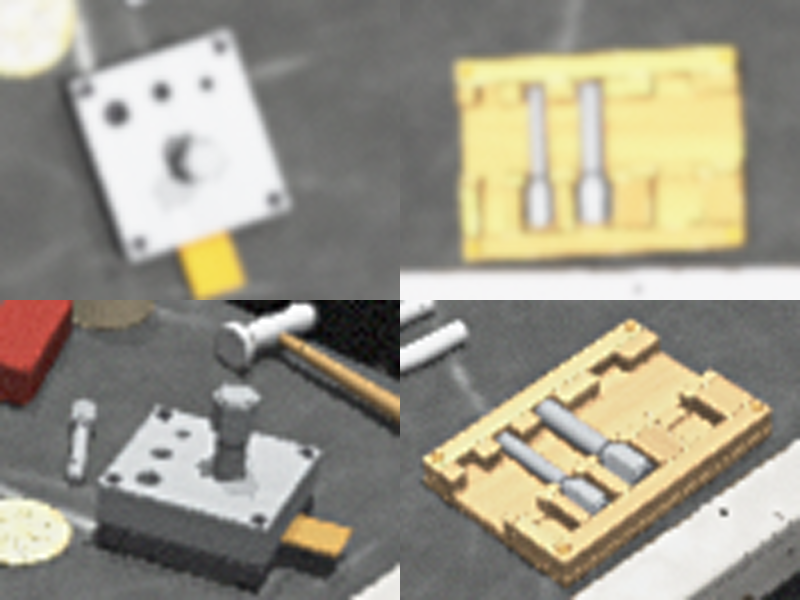

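Comp: cutter top corners at comp (70,82),(230,30),(290,207),(130,262), strip to the bottom (−x points toward the robot); case corners (455,62),(735,45),(745,245),(465,262), heads toward the robot, empty wide recess at the right.

```bash
python3 - <<'E'
from h import *
import pickle
a,b=pickle.load(open('im0.pkl','rb'))
s=88/400
def fit(pts,ox,oy,z,dx,dy,n):
    w=np.array([px2w(a,ox+p[0]*s,oy+p[1]*s,z)[:2] for p in pts]) # TL,TR,BR,BL : far-left, far-right, near-right, near-left
    c=w.mean(0); x=(w[0]+w[1]-w[2]-w[3]); y=(w[0]+w[3]-w[1]-w[2])
    print(n,c,np.degrees(np.arctan2(x[1],x[0])),np.degrees(np.arctan2(-y[0],y[1])),'sizes',np.linalg.norm(x)/2,np.linalg.norm(y)/2)
fit([(70,82),(230,30),(290,207),(130,262)],390,205,.04,.09,.08,'cutter')
fit([(55,62),(335,45),(345,245),(65,262)],198,221,.018,.098,.138,'case')
print(px2w(a,390+207*s,205+160*s,.085))
M=vision.get_image('wrist'); print(M['hand_eye'],M['camera_matrix'])
E
```

```text
cutter [ 0.50159775 -0.22854514] 17.02967614411622 17.633728024416065 sizes 0.09049727972835832 0.08140543680019223
case [0.46896443 0.1872971 ] 2.63326789954488 2.6414562133407307 sizes 0.0986416615485579 0.13846383138441137
[ 0.4922979  -0.23214862  0.085     ]
[[ 4.79035066e-04 -9.65338415e-01 -2.61000987e-01  6.54250679e-02]
 [ 9.99999885e-01  4.52519700e-04  1.61686592e-04  5.36154166e-04]
 [-3.79741903e-05 -2.61001034e-01  9.65338520e-01 -1.42218404e-01]
 [ 0.00000000e+00  0.00000000e+00  0.00000000e+00  1.00000000e+00]] [[354.12321634   0.         313.2974074 ]
 [  0.         354.12321634 240.15101269]
 [  0.           0.           1.        ]]
```

```bash
cat >> h.py <<'E'
def state():
    s=r.read_state(); print('t',round(float(s['time']),2),'q',np.round(s['qpos'],3),'p',np.round(s['ee_pos'],4),'rv',np.round(s['tcp_rot'],4),'F',np.round(s['force'],1),'T',np.round(s['torque'],2),'w',round(float(s['width']),3),'g',round(float(s['grip_force']),1)); return s
def plan(p,yaw,tilt=None):
    "tool x axis at world yaw (deg), z down; or full rotation in tilt"
    s=state(); A=R.from_rotvec(s['tcp_rot'])
    c,n=np.cos(np.radians(yaw)),np.sin(np.radians(yaw))
    T=R.from_matrix(np.array([[c,n,0],[n,-c,0],[0,0,-1]])) if tilt is None else tilt
    print('axes x',np.round(A.as_matrix()[:,0],3),'y',np.round(A.as_matrix()[:,1],3),'yaw',np.degrees(np.arctan2(*A.as_matrix()[1::-1,0])))
    print('shift',np.round(A.inv().apply(np.array(p)-s['ee_pos'])/.2,4),'turn',np.round((A.inv()*T).as_rotvec()/np.radians(120),4))
E
python3 - <<'E'
from h import *
plan([.492,-.2315,.2],17)
E
```

```text
t 0.15 q [-1.394  0.276  1.506  0.     1.361 -0.121] p [ 0.1686 -0.5493  0.2306] rv [-3.1054e+00 -4.6580e-01  1.0000e-04] F [0.1 0.2 0.2] T [-0.03 -0.03 -0.07] w 0.998 g 0.0
axes x [0.956 0.293 0.   ] y [ 0.293 -0.956 -0.001] yaw 17.062397074362543
shift [ 2.0119 -1.0444  0.155 ] turn [-0.0007 -0.0001  0.0005]
```

Emit:
send_rows --rows '[[[0.25,-0.13,0.02,0,0,0,1],[0.5,-0.26,0.04,0,0,0,1],[0.75,-0.39,0.06,0,0,0,1],[1,-0.52,0.07,0,0,0,1],[1,-0.52,0.07,0,0,0,1],[1,-0.52,0.07,0,0,0,1]]]'

```text
time: 0.75
ee_pos: [0.3312, -0.3886, 0.217]
tcp_rot: [-3.104, -0.473, -0.001]
force: [0.5, -0.1, -0.0]
width: 0.998
grip_force: 0.0
```

Emit:
send_rows --rows '[[[0.25,-0.13,0.02,0,0,0,1],[0.5,-0.26,0.04,0,0,0,1],[0.75,-0.39,0.06,0,0,0,1],[1,-0.52,0.08,0,0,0,1],[1,-0.52,0.08,0,0,0,1],[1,-0.52,0.08,0,0,0,1],[1,-0.52,0.08,0,0,0,1]]]'

```text
time: 1.45
ee_pos: [0.4897, -0.2342, 0.201]
tcp_rot: [3.106, 0.467, -0.002]
force: [0.5, -0.7, -0.6]
width: 0.999
grip_force: 0.0
```

```bash
python3 - <<'E'
from h import *
import pickle
s=state()
d=snap('wrist','w1'); A=R.from_rotvec(s['tcp_rot']); H=np.array(d['hand_eye'])
d['rotation']=(A*R.from_matrix(H[:3,:3])).as_rotvec(); d['origin']=A.apply(H[:3,3])+s['ee_pos']
pickle.dump(d,open('w1.pkl','wb'))
u=w2px(d,[.492,-.2315,.085]); print(u)
u=u.astype(int); c=d['color'][max(u[1]-60,0):u[1]+60,u[0]-80:u[0]+80,::-1]; print(max(u[1]-60,0),u[0]-80)
cv2.imwrite('pics/w1c.png',cv2.resize(c,(800,c.shape[0]*5),interpolation=cv2.INTER_CUBIC))
E
```

```text
t 1.45 q [-5.730e-01  2.470e-01  1.623e+00 -1.000e-03  1.272e+00  6.990e-01] p [ 0.4897 -0.2342  0.201 ] rv [ 3.106e+00  4.673e-01 -2.200e-03] F [ 0.5 -0.7 -0.6] T [-0.   -0.01 -0.04] w 0.999 g 0.0
[309.94121826 230.46919176]
170 229
```

View pics/w1c.png

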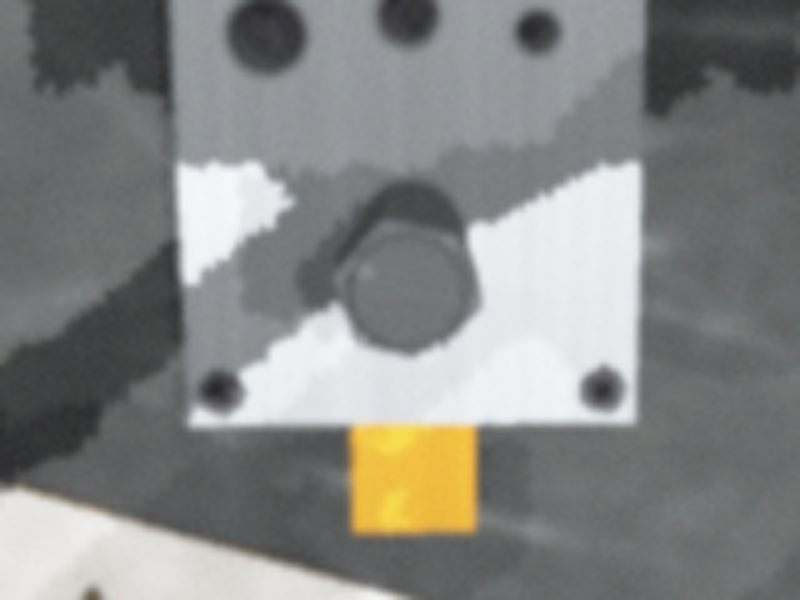

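The head (crop centre about (410,287)) shows hexagon edges at roughly 20°, 80° and −40° in the image. I'll refine with a projected-hexagon fit.

```bash
python3 - <<'E'
from h import *
import pickle
from scipy.optimize import differential_evolution
d=pickle.load(open('w1.pkl','rb'))
g=cv2.GaussianBlur(cv2.cvtColor(d['color'],cv2.COLOR_RGB2GRAY).astype(np.float32),(0,0),.8)
g=np.minimum(g,200)
A=R.from_rotvec(d['rotation']).as_matrix();o=np.array(d['origin']);K=np.array(d['camera_matrix'])
t=np.linspace(-.85,.85,15)*10/np.sqrt(3)/1000
def pts(x,y,a,rad):
    P=[]
    for k in range(6):
        n=np.array([np.cos(a+k*np.pi/3),np.sin(a+k*np.pi/3)]);e=np.array([-n[1],n[0]])
        P.append([x,y]+n*rad+t[:,None]*e)
    P=np.vstack(P);P=np.c_[P,np.full(len(P),.085)]
    q=(P-o)@A@K.T;return (q[:,:2]/q[:,2:]).astype(np.float32)
def samp(p): return cv2.remap(g,p[:,0].copy(),p[:,1].copy(),cv2.INTER_LINEAR).ravel()
def cost(v):
    return -np.mean(np.minimum(np.abs(samp(pts(*v,.0107))-samp(pts(*v,.0093))),25))
res=differential_evolution(cost,[(.48,.505),(-.245,-.22),(0,np.pi/3)],seed=1,popsize=40)
print(res.x[:2],np.degrees(res.x[2]),res.fun)
for a in range(0,60,4):
    b=[cost([res.x[0]+i*.0004,res.x[1]+j*.0004,np.radians(a)]) for i in range(-3,4) for j in range(-3,4)];print(a,round(float(min(b)),2),end='; ')
print()
s=r.read_state();T=R.from_rotvec(s['tcp_rot']).as_matrix();print('tool y dir',np.degrees(np.arctan2(T[1,1],T[0,1])), 'x',np.degrees(np.arctan2(T[1,0],T[0,0])))
# cutter corners from pic crop (bottom corners)
for u in[(190,425),(635,425)]: print(px2w(d,229+u[0]/5,170+u[1]/5,.04))
E
```

```text
[ 0.4943211  -0.23077914] 5.291188768819909 -22.66513442993164
0 -22.16; 4 -22.6; 8 -22.37; 12 -22.09; 16 -21.22; 20 -20.75; 24 -20.46; 28 -20.15; 32 -20.09; 36 -19.93; 40 -19.32; 44 -19.78; 48 -20.09; 52 -20.83; 56 -21.54; 
tool y dir -72.96121256553889 x 17.038751130332194
[ 0.44843529 -0.20412158  0.04      ]
[ 0.47195528 -0.2804289   0.04      ]
```

```bash
python3 - <<'E'
from h import *
import pickle
d=pickle.load(open('w1.pkl','rb'))
S=12;x0,y0=291,206
c=d['color'][y0:y0+46,x0:x0+32,::-1].astype(np.float32)
c=np.clip((c-30)*1.6,0,255).astype(np.uint8)
c=cv2.resize(c,None,fx=S,fy=S,interpolation=cv2.INTER_CUBIC)
o=[]
for a in(4,56.5):
    e=c.copy()
    P=[w2px(d,[.4943+.01155*np.cos(np.radians(a+30+60*k)),-.2308+.01155*np.sin(np.radians(a+30+60*k)),.085]) for k in range(6)]
    cv2.polylines(e,[((np.array(P)-[x0,y0]+.5)*S).astype(np.int32)],True,(0,0,255),1);o.append(e)
cv2.imwrite('pics/ov.png',np.hstack(o))
E
```

```text
(no output)
```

View pics/ov.png

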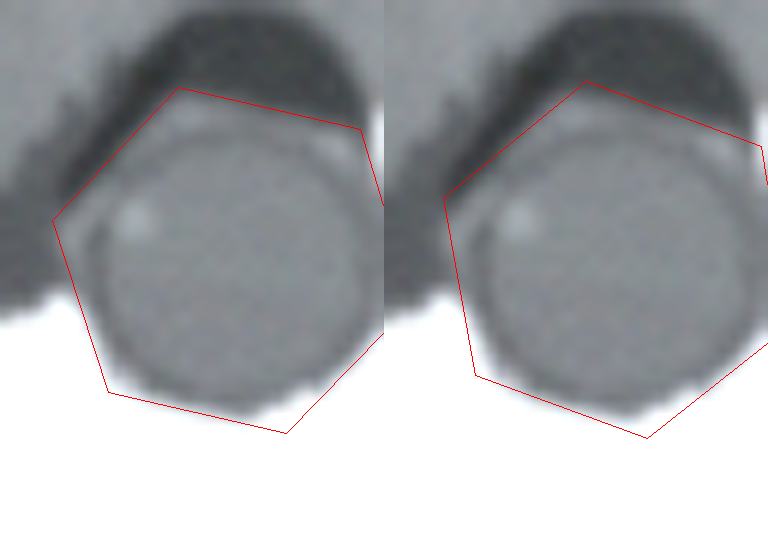

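The left overlay (4°) fits the upper edges and the right one (−3.5°) the lower ones, so I take about 0.5°. I'll align and descend partway.

Emit:
send_rows --rows '[[[0.025,-0.009,0.15,0,0,-0.05,1],[0.025,-0.009,0.3,0,0,-0.1125,1],[0.025,-0.009,0.45,0,0,-0.1125,1],[0.025,-0.009,0.45,0,0,-0.1125,1],[0.025,-0.009,0.45,0,0,-0.1125,1],[0.025,-0.009,0.45,0,0,-0.1125,1]]]'

```text
time: 2.1
ee_pos: [0.4951, -0.2319, 0.1131]
tcp_rot: [3.028, 0.825, 0.003]
force: [-0.0, -0.6, -0.3]
width: 1.0
grip_force: 0.0
```

```bash
python3 - <<'E'
from h import *
plan([.494,-.231,.0565],30.5)
E
```

```text
t 2.1 q [-0.565  0.325  1.749 -0.     1.064  0.474] p [ 0.4951 -0.2319  0.1131] rv [3.0285 0.8252 0.0033] F [-0.  -0.6 -0.3] T [-0.06 -0.02 -0.04] w 1.0 g 0.0
axes x [0.862 0.507 0.001] y [ 0.507 -0.862  0.003] yaw 30.48427308445225
shift [-0.0028 -0.0075  0.2829] turn [ 0.0015 -0.0006 -0.0001]
```

Emit:
send_rows --rows '[[[-0.003,-0.008,0.14,0.001,0,0,1],[-0.003,-0.008,0.283,0.001,0,0,1],[-0.003,-0.008,0.283,0.001,0,0,1],[-0.003,-0.008,0.283,0.001,0,0,-0.4],[-0.003,-0.008,0.283,0.001,0,0,-1],[-0.003,-0.008,0.283,0.001,0,0,-1],[-0.003,-0.008,0.283,0.001,0,0,-1],[-0.003,-0.008,0.283,0.001,0,0,-1],[-0.003,-0.008,0.283,0.001,0,0,-1],[-0.003,-0.008,0.283,0.001,0,0,-1]]]' --force 50

```text
time: 3.1
ee_pos: [0.4938, -0.2301, 0.0559]
tcp_rot: [3.03, 0.828, 0.001]
force: [-0.6, -1.4, 5.1]
width: 0.225
grip_force: 48.9
```

```bash
python3 - <<'E'
from h import *
plan([.494,-.231,.0565],30.5)
E
```

```text
t 3.1 q [-5.640e-01  3.870e-01  1.822e+00  1.000e-03  9.310e-01  4.730e-01] p [ 0.4938 -0.2301  0.0559] rv [3.0301e+00 8.2830e-01 1.4000e-03] F [-0.6 -1.4  5.1] T [-0.15  0.08  0.05] w 0.225 g 48.9
axes x [0.861 0.509 0.001] y [ 0.509 -0.861  0.001] yaw 30.57905152475837
shift [-0.0016  0.0044 -0.0032] turn [ 0.0003 -0.0004  0.0007]
```

Emit:
send_rows --rows '[[[0,0,0,0,0,0.07,-1],[0,0,0,0,0,0.14,-1],[0,0,-0.002,0,0,0.21,-1],[0,0,-0.004,0,0,0.28,-1],[0,0,-0.006,0,0,0.35,-1],[0,0,-0.008,0,0,0.42,-1],[0,0,-0.01,0,0,0.49,-1],[0,0,-0.012,0,0,0.56,-1]]]' --force 90

```text
time: 3.9
ee_pos: [0.4936, -0.2298, 0.0564]
tcp_rot: [-2.979, 0.995, 0.0]
force: [1.7, -1.7, -6.5]
width: 0.219
grip_force: 88.0
```

```bash
python3 - <<'E'
from h import *
state()
E
```

```text
t 3.9 q [-5.640e-01  3.870e-01  1.821e+00  1.000e-03  9.340e-01  1.651e+00] p [ 0.4936 -0.2298  0.0564] rv [-2.9791e+00  9.9530e-01  4.0000e-04] F [ 1.7 -1.7 -6.5] T [-0.34 -0.51  0.15] w 0.219 g 88.0
```

Emit:
send_rows --rows '[[[0,0,-0.003,0,0,0.07,-1],[0,0,-0.006,0,0,0.14,-1],[0,0,-0.008,0,0,0.21,-1],[0,0,-0.01,0,0,0.28,-1],[0,0,-0.01,0,0,0.35,-1]]]'

```text
time: 4.4
ee_pos: [0.4939, -0.2298, 0.0579]
tcp_rot: [-2.424, 1.997, 0.001]
force: [3.5, -1.0, -9.0]
width: 0.215
grip_force: 88.5
```

```bash
python3 - <<'E'
from h import *
state()
E
```

```text
t 4.4 q [-5.640e-01  3.850e-01  1.819e+00  1.000e-03  9.380e-01  2.384e+00] p [ 0.4939 -0.2298  0.0579] rv [-2.4241e+00  1.9969e+00  5.0000e-04] F [ 3.5 -1.  -9. ] T [-0.41 -0.66  0.16] w 0.215 g 88.5
```

Emit:
send_rows --rows '[[[0,0,0,0,0,-0.07,-1],[0,0,0,0,0,-0.14,-1],[0,0,-0.002,0,0,-0.21,-1],[0,0,-0.004,0,0,-0.28,-1],[0,0,-0.006,0,0,-0.35,-1],[0,0,-0.008,0,0,-0.42,-1],[0,0,-0.01,0,0,-0.49,-1],[0,0,-0.012,0,0,-0.56,-1],[0,0,-0.014,0,0,-0.63,-1],[0,0,-0.016,0,0,-0.7,-1],[0,0,-0.018,0,0,-0.77,-1],[0,0,-0.02,0,0,-0.84,-1]]]'

```text
time: 5.6
ee_pos: [0.4935, -0.2297, 0.0614]
tcp_rot: [-3.08, -0.612, 0.0]
force: [4.0, -2.5, -12.7]
width: 0.218
grip_force: 88.2
```

Emit:
send_rows --rows '[[[0,0,-0.002,0,0,-0.07,-1],[0,0,-0.004,0,0,-0.14,-1],[0,0,-0.006,0,0,-0.21,-1],[0,0,-0.008,0,0,-0.28,-1],[0,0,-0.01,0,0,-0.35,-1],[0,0,-0.012,0,0,-0.42,-1],[0,0,-0.014,0,0,-0.49,-1],[0,0,-0.016,0,0,-0.56,-1],[0,0,-0.018,0,0,-0.63,-1],[0,0,-0.02,0,0,-0.7,-1],[0,0,-0.022,0,0,-0.77,-1],[0,0,-0.024,0,0,-0.84,-1]]]'

```text
time: 6.8
ee_pos: [0.4936, -0.2298, 0.0662]
tcp_rot: [-1.492, -2.764, -0.002]
force: [3.2, -2.7, -12.3]
width: 0.214
grip_force: 88.2
```

```bash
python3 - <<'E'
from h import *
state()
E
```

```text
t 6.8 q [-5.640e-01  3.750e-01  1.809e+00  1.000e-03  9.580e-01 -1.145e+00] p [ 0.4936 -0.2298  0.0662] rv [-1.4920e+00 -2.7637e+00 -1.5000e-03] F [  3.2  -2.7 -12.3] T [-0.63 -0.77 -0.12] w 0.214 g 88.2
```

Emit:
send_rows --rows '[[[0,0,-0.002,0,0,-0.07,-1],[0,0,-0.004,0,0,-0.14,-1],[0,0,-0.006,0,0,-0.21,-1],[0,0,-0.008,0,0,-0.28,-1],[0,0,-0.01,0,0,-0.35,-1],[0,0,-0.012,0,0,-0.42,-1],[0,0,-0.013,0,0,-0.49,-1],[0,0,-0.014,0,0,-0.56,-1]]]'

```text
time: 7.6
ee_pos: [0.4939, -0.2301, 0.0693]
tcp_rot: [-0.287, 3.128, 0.001]
force: [4.6, -3.8, -10.1]
width: 0.211
grip_force: 88.5
```

Emit:
send_rows --rows '[[[0,0,0,0,0,0.07,-1],[0,0,0,0,0,0.14,-1],[0,0,-0.002,0,0,0.21,-1],[0,0,-0.004,0,0,0.28,-1],[0,0,-0.006,0,0,0.35,-1],[0,0,-0.008,0,0,0.42,-1],[0,0,-0.01,0,0,0.49,-1],[0,0,-0.012,0,0,0.56,-1],[0,0,-0.014,0,0,0.63,-1],[0,0,-0.016,0,0,0.7,-1],[0,0,-0.018,0,0,0.77,-1],[0,0,-0.02,0,0,0.84,-1]]]'

```text
time: 8.8
ee_pos: [0.4936, -0.2299, 0.0732]
tcp_rot: [-2.239, -2.202, -0.0]
force: [4.1, -2.2, -10.7]
width: 0.217
grip_force: 89.0
```

Emit:
send_rows --rows '[[[0,0,-0.002,0,0,0.07,-1],[0,0,-0.004,0,0,0.14,-1],[0,0,-0.006,0,0,0.21,-1],[0,0,-0.008,0,0,0.28,-1],[0,0,-0.01,0,0,0.35,-1],[0,0,-0.012,0,0,0.42,-1],[0,0,-0.014,0,0,0.49,-1],[0,0,-0.016,0,0,0.56,-1],[0,0,-0.018,0,0,0.63,-1],[0,0,-0.02,0,0,0.7,-1]]]'

```text
time: 9.8
ee_pos: [0.4933, -0.2296, 0.0781]
tcp_rot: [-3.137, -0.137, 0.001]
force: [1.8, -1.3, -1.8]
width: 0.212
grip_force: 90.0
```

```bash
python3 - <<'E'
from h import *
state()
E
```

```text
t 9.8 q [-5.640e-01  3.620e-01  1.795e+00  1.000e-03  9.860e-01  9.190e-01] p [ 0.4933 -0.2296  0.0781] rv [-3.1372e+00 -1.3750e-01  1.3000e-03] F [ 1.8 -1.3 -1.8] T [-0.22 -0.18 -0.01] w 0.212 g 90.0
```

Emit:
send_rows --rows '[[[0,0,-0.01,0,0,0,-1],[0,0,-0.02,0,0,0,-1],[0,0,-0.04,0,0,0,-1],[0,0,-0.06,0,0,0,-1],[0,0,-0.085,0,0,0,-1],[0,0,-0.11,0,0,0,-1],[0,0,-0.135,0,0,0,-1],[0,0,-0.16,0,0,0,-1],[0,0,-0.2,0,0,0,-1],[0,0,-0.25,0,0,0,-1],[0,0,-0.3,0,0,0,-1],[0,0,-0.3,0,0,0,-1]]]'

```text
time: 11.0
ee_pos: [0.4942, -0.2301, 0.1407]
tcp_rot: [3.138, 0.147, 0.003]
force: [-0.2, -0.1, -1.0]
width: 0.216
grip_force: 90.0
```

```bash
python3 - <<'E'
from h import *
import pickle
plan([.43,0,.16],0)
b=snap('scene','s2');c=b['color'][150:270,330:490,::-1]
a,_=pickle.load(open('im0.pkl','rb'))
cv2.imwrite('pics/s2c.png',cv2.resize(c,(640,480),interpolation=cv2.INTER_CUBIC))
for v in(270,275,280,285,290): print(v,px2w(a,323,v,0))
print(px2w(a,325,209,.0))
E
```

```text
t 11.0 q [-5.640e-01  2.970e-01  1.713e+00  1.000e-03  1.130e+00  9.130e-01] p [ 0.4942 -0.2301  0.1407] rv [3.1377 0.147  0.0035] F [-0.2 -0.1 -1. ] T [-0.    0.   -0.01] w 0.216 g 90.0
axes x [0.996 0.093 0.002] y [ 0.093 -0.996  0.001] yaw 5.364566905659179
shift [-0.212  -1.1755 -0.0977] turn [ 0.0002 -0.0011  0.0447]
270 [0.43205053 0.00657636 0.        ]
275 [0.42076105 0.00673502 0.        ]
280 [0.4094853  0.00689348 0.        ]
285 [0.39822326 0.00705176 0.        ]
290 [0.38697491 0.00720984 0.        ]
[5.70826529e-01 5.97574668e-05 0.00000000e+00]
```

View pics/s2c.png

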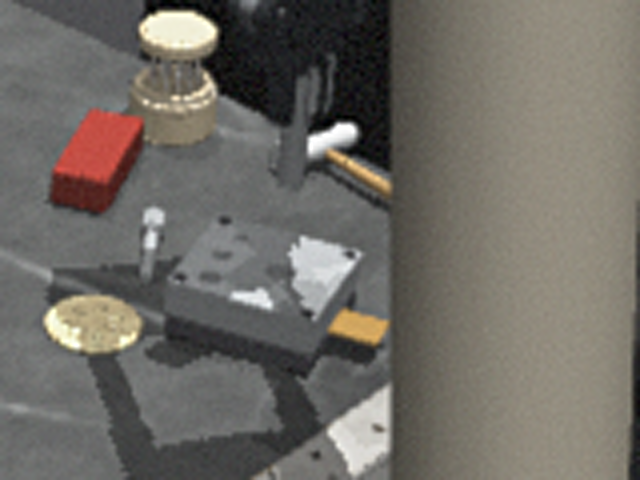

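The punch is held clear above the cutter (pixel (290,140)) and the cutter is still flat in place. Moving to the clear area.

Emit:
send_rows --rows '[[[-0.02,-0.2,-0.05,0,0,0.02,-1],[-0.04,-0.4,-0.1,0,0,0.045,-1],[-0.06,-0.6,-0.1,0,0,0.045,-1],[-0.08,-0.8,-0.1,0,0,0.045,-1],[-0.1,-0.95,-0.1,0,0,0.045,-1],[-0.1,-0.95,-0.1,0,0,0.045,-1]]]'

```text
time: 11.65
ee_pos: [0.4531, -0.0387, 0.1587]
tcp_rot: [-3.138, -0.005, 0.006]
force: [-0.2, 0.1, -1.4]
width: 0.217
grip_force: 90.0
```

```bash
python3 - <<'E'
from h import *
M=lambda th:R.from_matrix(np.array([[1,0,0],[0,-1,0],[0,0,-1]]))*R.from_rotvec([0,np.radians(th),0])
plan([.44,.03,.15],0,M(60))
E
```

```text
t 11.65 q [-0.241  0.154  1.861  0.003  1.13   1.326] p [ 0.4531 -0.0387  0.1587] rv [-3.1376 -0.0047  0.0057] F [-0.2  0.1 -1.4] T [-0.03  0.03 -0.01] w 0.217 g 90.0
axes x [ 1.     0.003 -0.004] y [ 0.003 -1.    -0.004] yaw 0.1726508761657456
shift [-0.0645 -0.3433  0.045 ] turn [-2.500e-03  5.017e-01  3.000e-04]
```

Emit:
send_rows --rows '[[[-0.02,-0.1,0.005,0,0.06,0,-1],[-0.04,-0.2,0.01,0,0.12,0,-1],[-0.06,-0.3,0.02,0,0.18,0,-1],[-0.065,-0.343,0.03,0,0.24,0,-1],[-0.065,-0.343,0.045,0,0.3,0,-1],[-0.065,-0.343,0.045,0,0.36,0,-1],[-0.065,-0.343,0.045,0,0.42,0,-1],[-0.065,-0.343,0.045,-0.001,0.47,0,-1],[-0.065,-0.343,0.045,-0.002,0.5,0,-1],[-0.065,-0.343,0.045,-0.002,0.5,0,-1],[-0.065,-0.343,0.045,-0.002,0.5,0,-1]]]'

```text
time: 12.75
ee_pos: [0.4381, 0.054, 0.1428]
tcp_rot: [-2.807, -0.065, -1.134]
force: [-0.2, 0.5, -1.3]
width: 0.216
grip_force: 90.0
```

```bash
python3 - <<'E'
from h import *
M=lambda th:R.from_matrix(np.array([[1,0,0],[0,-1,0],[0,0,-1]]))*R.from_rotvec([0,np.radians(th),0])
plan([.4645,.03,.0305],0,M(60))
E
```

```text
t 12.75 q [-0.328 -0.081  2.524  1.603  0.344 -0.28 ] p [0.4381 0.054  0.1428] rv [-2.8066 -0.0651 -1.1337] F [-0.2  0.5 -1.3] T [-0.03  0.45  0.05] w 0.216 g 90.0
axes x [ 0.72  -0.003  0.694] y [ 0.082 -0.993 -0.089] yaw -0.22833554053960753
shift [-0.2948  0.18    0.4775] turn [-0.0576  0.1332 -0.0095]
```

```bash
cat >> h.py <<'E'
def ML(th): return R.from_matrix(np.array([[0,1,0],[1,0,0],[0,0,-1]]))*R.from_rotvec([0,np.radians(th),0])
E
python3 - <<'E'
from h import *
print(ML(60).as_matrix().round(2)); plan([.46,.03,.15],0,ML(60))
E
```

```text
[[ 0.    1.    0.  ]
 [ 0.5   0.    0.87]
 [ 0.87  0.   -0.5 ]]
t 12.75 q [-0.328 -0.081  2.524  1.603  0.344 -0.28 ] p [0.4381 0.054  0.1428] rv [-2.8066 -0.0651 -1.1337] F [-0.2  0.5 -1.3] T [-0.03  0.45  0.05] w 0.216 g 90.0
axes x [ 0.72  -0.003  0.694] y [ 0.082 -0.993 -0.089] yaw -0.22833554053960753
shift [0.1039 0.1247 0.0354] turn [ 0.5396  0.0746 -0.4639]
```

Emit:
send_rows --rows '[[[0.02,0.02,0.005,0.05,0.007,-0.043,-1],[0.03,0.04,0.01,0.1,0.014,-0.086,-1],[0.05,0.06,0.015,0.15,0.02,-0.13,-1],[0.06,0.07,0.02,0.2,0.028,-0.172,-1]]]'

```text
time: 13.15
ee_pos: [0.4507, 0.0387, 0.1469]
tcp_rot: [-2.438, -0.74, -1.107]
force: [1.2, 0.2, -1.4]
width: 0.215
grip_force: 89.9
```

```bash
python3 - <<'E'
from h import *
plan([.46,.03,.15],0,ML(60))
E
```

```text
t 13.15 q [-0.81   0.144  2.411  1.175  1.003 -0.718] p [0.4507 0.0387 0.1469] rv [-2.4384 -0.7397 -1.1068] F [ 1.2  0.2 -1.4] T [-0.34  0.43 -0.07] w 0.215 g 89.9
axes x [0.556 0.311 0.771] y [ 0.594 -0.798 -0.107] yaw 29.193300757538392
shift [ 0.0242  0.0608 -0.0049] turn [ 0.3389  0.0468 -0.291 ]
```

Emit:
send_rows --rows '[[[0.01,0.02,0,0.05,0.007,-0.043,-1],[0.02,0.04,0,0.1,0.014,-0.086,-1],[0.024,0.06,-0.005,0.15,0.02,-0.13,-1],[0.024,0.06,-0.005,0.2,0.028,-0.172,-1],[0.024,0.06,-0.005,0.25,0.035,-0.215,-1],[0.024,0.06,-0.005,0.3,0.041,-0.257,-1],[0.024,0.06,-0.005,0.339,0.047,-0.291,-1],[0.024,0.06,-0.005,0.339,0.047,-0.291,-1],[0.024,0.06,-0.005,0.339,0.047,-0.291,-1]]]'

```text
time: 14.05
ee_pos: [0.4597, 0.0323, 0.1493]
tcp_rot: [-1.586, -1.579, -0.914]
force: [0.1, 0.5, -0.7]
width: 0.217
grip_force: 90.0
```

```bash
python3 - <<'E'
from h import *
plan([.46,.03,.0305],0,ML(60))
E
```

```text
t 14.05 q [-0.682  0.504  1.921  0.739  1.553 -1.031] p [0.4597 0.0323 0.1493] rv [-1.5862 -1.5787 -0.9143] F [ 0.1  0.5 -0.7] T [-0.62 -0.05  0.03] w 0.217 g 90.0
axes x [0.004 0.499 0.867] y [ 1.    -0.003 -0.003] yaw 89.55022512831046
shift [-0.5206  0.0031  0.2866] turn [ 0.0007 -0.0006 -0.0019]
```

Emit:
send_rows --rows '[[[-0.1,0,0.055,0,0,0,-1],[-0.2,0,0.11,0,0,0,-1],[-0.3,0,0.165,0,0,0,-1],[-0.4,0,0.22,0,0,0,-1],[-0.46,0,0.255,0,0,0,-1],[-0.48,0,0.265,0,0,0,-1],[-0.5,0,0.275,0,0,0,-1],[-0.5,0,0.275,0,0,0,-1]]]'

```text
time: 14.85
ee_pos: [0.4596, 0.0304, 0.0362]
tcp_rot: [-1.585, -1.58, -0.916]
force: [0.1, 0.5, -0.9]
width: 0.216
grip_force: 90.0
```

```bash
python3 - <<'E'
from h import *
plan([.46,.03,.0275],0,ML(60))
E
```

```text
t 14.85 q [-0.685  0.692  1.986  0.756  1.368 -1.208] p [0.4596 0.0304 0.0362] rv [-1.5848 -1.5798 -0.9156] F [ 0.1  0.5 -0.9] T [-0.59  0.01 -0.  ] w 0.216 g 90.0
axes x [0.002 0.498 0.867] y [ 1.    -0.002 -0.001] yaw 89.73542331718309
shift [-0.0386  0.0019  0.02  ] turn [ 0.0007 -0.0009 -0.0011]
```

Emit:
send_rows --rows '[[[-0.01,0,0.005,0,0,0,-1],[-0.02,0,0.01,0,0,0,-1],[-0.03,0,0.015,0,0,0,-1],[-0.039,0,0.02,0,0,0,-1],[-0.039,0,0.02,0,0,0,-1]]]'

```text
time: 15.35
ee_pos: [0.4596, 0.0301, 0.0271]
tcp_rot: [-1.584, -1.58, -0.915]
force: [-0.7, 0.1, -1.8]
width: 0.216
grip_force: 90.0
```

Emit:
send_rows --rows '[[[-0.005,0,0.003,0,0,0,-1],[-0.009,0,0.005,0,0,0,-1],[-0.013,0,0.007,0,0,0,-1],[-0.013,0,0.007,0,0,0,-1]]]'

```text
time: 15.75
ee_pos: [0.4597, 0.0301, 0.0255]
tcp_rot: [-1.582, -1.578, -0.918]
force: [-1.0, -4.4, 6.3]
width: 0.213
grip_force: 90.9
```

Contact (6 N). Release.

Emit:
send_rows --rows '[[[0.003,0,-0.002,0,0,0,-1],[0.003,0,-0.002,0,0,0,0.2],[0.003,0,-0.002,0,0,0,0.2],[0.003,0,-0.002,0,0,0,0.2],[0.003,0,-0.002,0,0,0,0.2],[0.003,0,-0.002,0,0,0,0.2],[0.003,0,-0.002,0,0,0,0.2],[0.003,0,-0.002,0,0,0,0.2],[0.003,0,-0.002,0,0,0,0.2],[0.003,0,-0.002,0,0,0,0.2]]]' --force 20

```text
time: 16.75
ee_pos: [0.4596, 0.0299, 0.025]
tcp_rot: [-1.584, -1.58, -0.915]
force: [-0.1, -0.6, -0.5]
width: 0.602
grip_force: 0.0
```

```bash
python3 - <<'E'
from h import *
s=state()
plan([.46,-.02,.15],0,ML(0))
b=snap('scene','s3'); t=snap('top','t3')
for n,d,sz in(('s',b,60),('t',t,40)):
    u=w2px(d,[.46,.04,.01]).astype(int); print(n,u)
u=w2px(b,[.46,.04,.01]).astype(int); c1=cv2.resize(b['color'][u[1]-50:u[1]+50,u[0]-50:u[0]+50],(400,400),interpolation=cv2.INTER_CUBIC)
u2=w2px(t,[.46,.04,.01]).astype(int); c2=cv2.resize(t['color'][u2[1]-40:u2[1]+40,u2[0]-40:u2[0]+40],(400,400),interpolation=cv2.INTER_CUBIC)
cv2.imwrite('pics/c3.png',np.hstack([c1,c2])[:,:,::-1])
E
```

```text
t 16.75 q [-0.686  0.713  1.989  0.759  1.352 -1.224] p [0.4596 0.0299 0.025 ] rv [-1.5842 -1.58   -0.9152] F [-0.1 -0.6 -0.5] T [-0.46 -0.01 -0.04] w 0.602 g 0.0
t 16.75 q [-0.686  0.713  1.989  0.759  1.352 -1.224] p [0.4596 0.0299 0.025 ] rv [-1.5842 -1.58   -0.9152] F [-0.1 -0.6 -0.5] T [-0.46 -0.01 -0.04] w 0.602 g 0.0
axes x [0.002 0.498 0.867] y [ 1.    -0.002 -0.001] yaw 89.7505723506532
shift [ 0.4176  0.0016 -0.5281] turn [-2.000e-04 -5.009e-01 -1.200e-03]
s [329 287]
t [307 257]
```

View pics/c3.png

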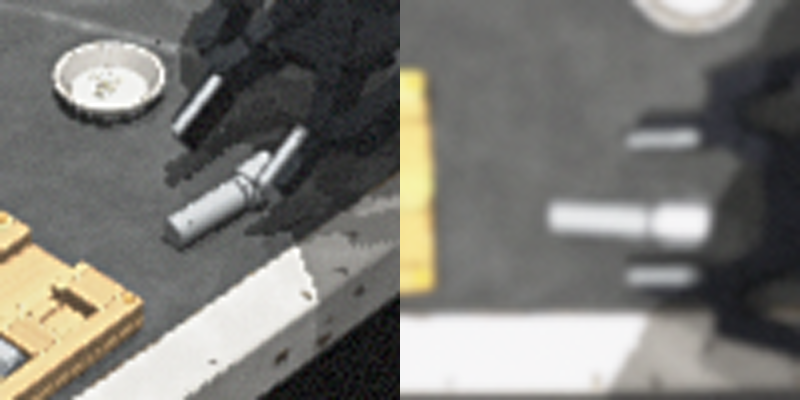

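The punch lies flat between the open fingers: foot at right-panel (550,217), head end at (708,224). Retreat and go upright above it.

Emit:
send_rows --rows '[[[0,0,-0.15,0,0,0,0.2],[0.05,0,-0.35,0,0,0,0.2],[0.2,0,-0.45,0,-0.06,0,0.2],[0.35,0,-0.45,0,-0.13,0,0.2],[0.5,0,-0.4,0,-0.2,0,0.2],[0.54,0,-0.35,0,-0.27,0,0.2],[0.54,0,-0.31,0,-0.34,0,0.2],[0.54,0,-0.31,0,-0.41,0,0.2],[0.54,0,-0.31,0,-0.48,0,0.2],[0.54,0,-0.31,0,-0.501,0,0.2],[0.54,0,-0.31,0,-0.501,0,0.2],[0.54,0,-0.31,0,-0.501,0,0.2]]]'

```text
time: 18.05
ee_pos: [0.4592, 0.0304, 0.1493]
tcp_rot: [-2.221, -2.219, 0.002]
force: [0.1, 0.0, -0.9]
width: 0.599
grip_force: 0.0
```

```bash
cat >> h.py <<'E'
def wsnap(f):
    s=r.read_state(); d=snap('wrist',f); A=R.from_rotvec(s['tcp_rot']); H=np.array(d['hand_eye'])
    d['rotation']=(A*R.from_matrix(H[:3,:3])).as_rotvec(); d['origin']=A.apply(H[:3,3])+s['ee_pos']; return d
E
python3 - <<'E'
from h import *
import pickle
a,b=pickle.load(open('im0.pkl','rb'))
f=px2w(a,297,260.4,.009);h=px2w(a,328.6,261.8,.010); ax=(h-f)/np.linalg.norm(h-f)
print(f,h,np.linalg.norm(h-f),'shank mid',f+.025*ax,np.degrees(np.arctan2(ax[1],ax[0])))
plan([.455,.035,.12],90)
d=wsnap('w4'); pickle.dump(d,open('w4.pkl','wb'))
print('expected foot, head px',w2px(d,f),w2px(d,h))
E
```

```text
[0.45454698 0.06469934 0.009     ] [ 0.45038698 -0.00642871  0.01      ] 0.07125661181470573 shank mid [0.45308746 0.03974445 0.00935084] -93.3471884012245
t 18.05 q [-8.600e-02  1.710e-01  1.867e+00  1.000e-03  1.106e+00 -8.500e-02] p [0.4592 0.0304 0.1493] rv [-2.2208e+00 -2.2188e+00  1.8000e-03] F [ 0.1  0.  -0.9] T [0.02 0.   0.03] w 0.599 g 0.0
axes x [0.001 1.    0.001] y [ 1.    -0.001 -0.002] yaw 89.94643917044927
shift [ 0.023  -0.0208  0.1466] turn [-0.0012 -0.0004 -0.0004]
expected foot, head px [308.17547829 184.95623685] [303.57743959 269.99168635]
```

View pics/w4.png

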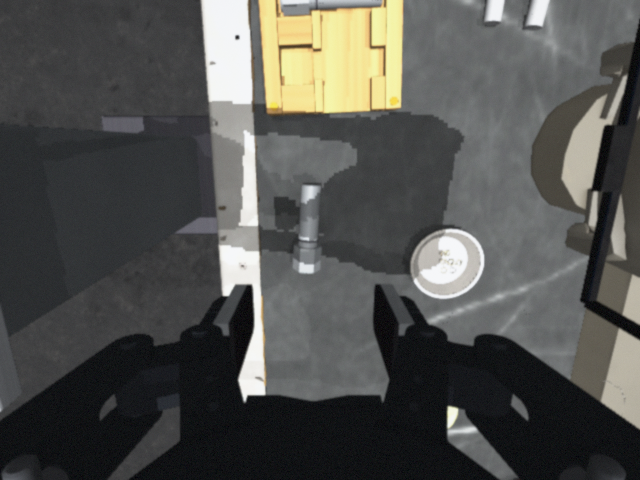

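Wrist picture: foot centre at (312,185), head end at (307,273); the case edge is at y-row ≈112.

```bash
python3 - <<'E'
from h import *
import pickle
d=pickle.load(open('w4.pkl','rb'))
f=px2w(d,312,185,.009);h=px2w(d,307,273,.010); ax=(h-f)/np.linalg.norm(h-f)
m=f+.025*ax;print(f,h,np.linalg.norm(h-f),'mid',m,np.degrees(np.arctan2(ax[1],ax[0])))
plan([(m[0]+.4531)/2,(m[1]+.0397)/2,.004],86.6)
E
```

```text
[0.45758054 0.06466411 0.009     ] [ 0.45325803 -0.00912162  0.01      ] 0.07391898984602685 mid [0.45611863 0.03970918 0.00933821] -93.35266406926677
t 18.1 q [-8.700e-02  1.710e-01  1.867e+00  1.000e-03  1.106e+00 -8.500e-02] p [0.4594 0.0298 0.1492] rv [-2.2225e+00 -2.2172e+00  1.8000e-03] F [0.3 0.2 0.7] T [-0.02  0.05 -0.01] w 0.601 g 0.0
axes x [0.002 1.    0.001] y [ 1.    -0.002 -0.002] yaw 89.86241616789906
shift [ 0.0491 -0.0225  0.7263] turn [-0.0012 -0.0003  0.0272]
```

Emit:
send_rows --rows '[[[0.02,-0.01,0.2,-0.001,0,0.015,0.2],[0.049,-0.0225,0.4,-0.001,0,0.027,0.2],[0.049,-0.0225,0.58,-0.001,0,0.027,0.2],[0.049,-0.0225,0.68,-0.001,0,0.027,0.2],[0.049,-0.0225,0.72,-0.001,0,0.027,0.2],[0.049,-0.0225,0.725,-0.001,0,0.027,0.2],[0.049,-0.0225,0.725,-0.001,0,0.027,0.2]]]'

```text
time: 18.8
ee_pos: [0.4559, 0.0391, 0.005]
tcp_rot: [2.286, 2.153, 0.002]
force: [0.9, 0.0, 0.2]
width: 0.6
grip_force: 0.0
```

```bash
python3 - <<'E'
from h import *
plan([.4546,.0397,.004],86.6)
E
```

```text
t 18.8 q [-0.067  0.358  2.067  0.     0.715 -0.007] p [0.4559 0.0391 0.005 ] rv [2.2862e+00 2.1532e+00 1.8000e-03] F [0.9 0.  0.2] T [-0.    0.01 -0.05] w 0.6 g 0.0
axes x [0.06  0.998 0.   ] y [ 0.998 -0.06   0.002] yaw 86.56766592166919
shift [ 0.0024 -0.0066  0.005 ] turn [ 0.0008 -0.     -0.0003]
```

Emit:
send_rows --rows '[[[0,-0.003,0.004,0,0,0,-1],[0,-0.003,0.004,0,0,0,-1],[0,-0.003,0.004,0,0,0,-1],[0,-0.003,0.004,0,0,0,-1],[0,-0.003,0.004,0,0,0,-1],[0,-0.003,0.004,0,0,0,-1],[0,-0.003,0.004,0,0,0,-1],[0,-0.003,0.004,0,0,0,-1]]]' --force 45

```text
time: 19.6
ee_pos: [0.4552, 0.0398, 0.0046]
tcp_rot: [2.284, 2.155, 0.002]
force: [0.0, 0.2, 7.5]
width: 0.164
grip_force: 44.8
```

Emit:
send_rows --rows '[[[0,0,-0.05,0,0,0,-1],[0,0,-0.15,0,0,0,-1],[0,0,-0.3,0,0,0,-1],[0,0,-0.45,0,0,0,-1],[0,0,-0.6,0,0,0.07,-1],[0,0,-0.6,0,0,0.14,-1],[0,0,-0.6,0,0,0.21,-1],[0,0,-0.6,0,0,0.28,-1],[0,0,-0.6,0,0,0.35,-1],[0,0,-0.6,0,0,0.35,-1],[0,0,-0.6,0,0,0.35,-1]]]'

```text
time: 20.7
ee_pos: [0.4541, 0.04, 0.1239]
tcp_rot: [2.904, 1.198, 0.001]
force: [0.8, 0.1, -1.5]
width: 0.168
grip_force: 44.2
```

```bash
python3 - <<'E'
from h import *
plan([.44,.13,.15],2.6)
E
```

```text
t 20.7 q [-0.065  0.19   1.916 -0.     1.035  0.723] p [0.4541 0.04   0.1239] rv [2.9040e+00 1.1979e+00 6.0000e-04] F [ 0.8  0.1 -1.5] T [ 0.03  0.03 -0.01] w 0.168 g 44.2
axes x [0.709 0.705 0.   ] y [ 0.705 -0.709  0.   ] yaw 44.83402957218282
shift [ 0.2673 -0.3689 -0.1306] turn [ 1.00e-04 -2.00e-04  3.52e-01]
```

Emit:
send_rows --rows '[[[0.05,-0.07,-0.03,0,0,0.07,-1],[0.1,-0.14,-0.06,0,0,0.14,-1],[0.15,-0.21,-0.09,0,0,0.21,-1],[0.2,-0.28,-0.12,0,0,0.28,-1],[0.267,-0.369,-0.13,0,0,0.352,-1],[0.267,-0.369,-0.13,0,0,0.352,-1],[0.267,-0.369,-0.13,0,0,0.352,-1]]]'

```text
time: 21.4
ee_pos: [0.4403, 0.1299, 0.1497]
tcp_rot: [3.14, 0.074, 0.001]
force: [0.0, -0.6, -1.7]
width: 0.163
grip_force: 44.3
```

```bash
python3 - <<'E'
from h import *
import pickle
state()
d=wsnap('w5'); pickle.dump(d,open('w5.pkl','wb'))
C=np.array([.4690,.1873]);y=np.radians(2.63);Q=np.array([[np.cos(y),-np.sin(y)],[np.sin(y),np.cos(y)]])
for l in[(-.049,-.069),(.049,-.069),(.049,.069),(-.049,.069)]: print(l,w2px(d,[*(C+Q@l),.018]))
E
```

```text
t 21.4 q [ 1.360e-01  1.670e-01  1.870e+00 -1.000e-03  1.103e+00  1.660e+00] p [0.4403 0.1299 0.1497] rv [3.1399e+00 7.4200e-02 8.0000e-04] F [ 0.  -0.6 -1.7] T [-0.   -0.02 -0.01] w 0.163 g 44.3
(-0.049, -0.069) [328.32764282 251.26507494]
(0.049, -0.069) [330.0453629  123.79745287]
(0.049, 0.069) [142.43110589 123.42632834]
(-0.049, 0.069) [157.46297573 251.00135246]
```

View pics/w5.png

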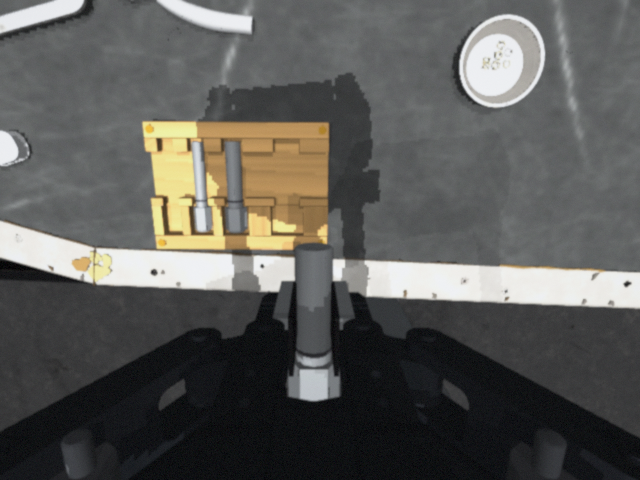

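Case corners appear at (143,122), (329,122), (157,250), within about 1 px of prediction; the foot end of the held punch is at (314,243), and the shank is centred on column 314. Refine numerically.

```bash
python3 - <<'E'
from h import *
import pickle
d=pickle.load(open('w5.pkl','rb'));im=d['color']
hsv=cv2.cvtColor(im,cv2.COLOR_RGB2HSV);m=((hsv[...,0]>8)&(hsv[...,0]<32)&(hsv[...,1]>90)).astype(np.uint8)
m[:110]=0;m[256:]=0;m[:,:130]=0;m[:,345:]=0
ys,xs=np.nonzero(m);W=np.array([px2w(d,x,y,.018)[:2] for x,y in zip(xs,ys)])
# robust edges in case axes
for yaw in np.radians([2.63]):
    Q=np.array([[np.cos(yaw),-np.sin(yaw)],[np.sin(yaw),np.cos(yaw)]]);L=(W-[.469,.1873])@Q
    for ax in(0,1):
        e=[]
        for lo in np.arange(-.04,.04,.01):
            k=(L[:,1-ax]>lo)&(L[:,1-ax]<lo+.01)
            if k.sum()>20:e.append((lo+.005,L[k,ax].min(),L[k,ax].max()))
        e=np.array(e);print('axis',ax,np.round(e*1000,1).tolist())
h,c=None,cv2.minAreaRect(W.astype(np.float32)*1000);print(c)
col=cv2.cvtColor(im,cv2.COLOR_RGB2GRAY)[225:275,312:317].mean(1);print(np.round(col).astype(int).tolist())
row=cv2.cvtColor(im,cv2.COLOR_RGB2GRAY)[290:320,288:340].mean(0);print(np.round(row).astype(int).tolist())
s=R.from_rotvec(np.array(d['rotation']));H=np.array(d['hand_eye'])
def t2p(p):
    q=np.array(d['camera_matrix'])@(H[:3,:3].T@(np.array(p)-H[:3,3]));return q[:2]/q[2]
for x in(.022,.025,.028): print(x,t2p([x,0,.0036]),t2p([x,0,-.0124]))
for x in(-.025,-.035): print('head end/start top',t2p([x-.01,0,-.0144]), t2p([x,0,-.0124]))
E
```

```text
axis 0 [[-35.0, -47.2, 50.2], [-25.0, -46.3, 50.2], [-15.0, -47.2, 50.2], [-5.0, -47.2, 50.1], [5.0, -50.6, 50.1], [15.0, -47.2, 50.1], [25.0, -47.2, 50.1], [35.0, -46.4, 50.8]]
axis 1 [[-35.0, -67.8, 69.3], [-25.0, -67.7, 69.5], [-15.0, -67.6, 69.6], [-5.0, -67.5, 69.5], [5.0, -67.3, 65.3], [15.0, -68.0, 65.1], [25.0, -67.8, 68.8], [35.0, -68.4, 69.5]]
((468.9622802734375, 188.03067016601562), (101.2149658203125, 137.9999542236328), 2.3317692279815674)
[114, 116, 116, 115, 116, 117, 119, 123, 131, 133, 124, 117, 130, 136, 134, 131, 124, 105, 80, 69, 67, 69, 66, 66, 68, 78, 97, 108, 113, 113, 113, 112, 114, 112, 112, 112, 113, 112, 113, 114, 112, 113, 113, 113, 113, 112, 113, 113, 113, 114]
[61, 50, 37, 25, 17, 14, 14, 20, 41, 65, 78, 83, 85, 88, 91, 92, 94, 96, 96, 98, 100, 101, 103, 104, 105, 104, 101, 100, 99, 98, 98, 97, 96, 96, 95, 93, 88, 84, 81, 79, 74, 68, 54, 28, 15, 13, 14, 21, 31, 43, 55, 66]
0.022 [311.69469562 249.48071805] [311.50964117 261.35387191]
0.025 [311.68975717 242.75317467] [311.50307531 253.93017867]
0.028 [311.68476735 235.95566015] [311.49643336 246.42044822]
head end/start top [311.59942809 390.97120362] [311.60349421 367.46890708]
head end/start top [311.61742612 410.83896334] [311.62150289 387.83044026]
```

Emit:
send_rows --rows '[[[0.06,-0.03,0.1,0,0,0,-1],[0.12,-0.06,0.2,0,0,0,-1],[0.18,-0.09,0.3,0,0,0,-1],[0.2125,-0.1,0.4,0,0,0,-1],[0.2125,-0.1,0.48,0,0,0,-1],[0.2125,-0.1,0.5,0,0,0,-1],[0.2125,-0.1,0.5,0,0,0,-1],[0.2125,-0.1,0.5,0,0,0,-1]]]'

```text
time: 22.25
ee_pos: [0.4827, 0.1513, 0.0503]
tcp_rot: [3.141, 0.066, 0.002]
force: [-0.6, -0.7, -0.5]
width: 0.162
grip_force: 44.3
```

```bash
python3 - <<'E'
from h import *
import pickle
plan([.4818,.152,.011],2.5)
d=wsnap('w6'); pickle.dump(d,open('w6.pkl','wb'));im=d['color']
C=np.array([.4707,.1886]);y=np.radians(2.5);Q=np.array([[np.cos(y),-np.sin(y)],[np.sin(y),np.cos(y)]])
P={}
for l in[(-.049,-.069),(.049,-.069),(.049,.069),(-.049,.069)]: P[l]=w2px(d,[*(C+Q@l),.018])
hsv=cv2.cvtColor(im,cv2.COLOR_RGB2HSV);m=((hsv[...,0]>8)&(hsv[...,0]<32)&(hsv[...,1]>90))
print(P)
def edge(ax,lo,hi,fixed):
    # sample along local axis ax around fixed, averaged over range lo..hi of other axis
    t=np.arange(-.006,.0061,.0005);v=[]
    for k in t:
        u=[]
        for o in np.linspace(lo,hi,15):
            l=[0,0];l[ax]=fixed+k;l[1-ax]=o
            q=w2px(d,[*(C+Q@l),.018]);
            if 0<=q[0]<639 and 0<=q[1]<479:u.append(m[int(round(q[1])),int(round(q[0]))])
        v.append(np.mean(u) if u else np.nan)
    v=np.array(v);print(ax,fixed,np.round(v,1).tolist())
edge(1,.03,.045,-.069);edge(1,.005,.02,-.069);edge(0,-.06,-.045,.049);edge(0,-.025,.03,.049);edge(1,.03,.045,.069)
cv2.imwrite('pics/w6c.png',cv2.resize(im[0:300,160:560,::-1],(800,600),interpolation=cv2.INTER_CUBIC))
g=cv2.cvtColor(im,cv2.COLOR_RGB2GRAY)[290:320,288:340].mean(0);print(np.round(g).astype(int).tolist())
E
```

```text
t 22.25 q [ 0.166  0.346  1.913 -0.     0.88   1.695] p [0.4827 0.1513 0.0503] rv [3.1408e+00 6.6300e-02 2.5000e-03] F [-0.6 -0.7 -0.5] T [ 0.01 -0.04 -0.04] w 0.162 g 44.3
axes x [0.999 0.042 0.002] y [ 0.042 -0.999  0.   ] yaw 2.41971682082531
shift [-0.0045 -0.0037  0.1965] turn [ 0.0001 -0.0007 -0.0007]
{(-0.049, -0.069): array([367.16300998, 372.43052728]), (0.049, -0.069): array([374.78323542, 200.69138194]), (0.049, 0.069): array([ 96.46068402, 200.94911868]), (-0.049, 0.069): array([124.05230604, 372.63315389])}
1 -0.069 [0.0, 0.0, 0.0, 0.0, 0.0, 0.0, 0.0, 0.0, 0.0, 0.0, 0.0, 0.0, 0.7, 1.0, 1.0, 1.0, 1.0, 1.0, 1.0, 1.0, 1.0, 1.0, 1.0, 1.0, 1.0]
1 -0.069 [0.0, 0.0, 0.0, 0.0, 0.0, 0.0, 0.0, 0.0, 0.0, 0.0, 0.0, 0.0, 0.0, 0.0, 0.0, 0.7, 1.0, 1.0, 1.0, 1.0, 1.0, 1.0, 1.0, 1.0, 1.0]
0 0.049 [1.0, 1.0, 1.0, 1.0, 1.0, 1.0, 1.0, 1.0, 1.0, 1.0, 1.0, 1.0, 1.0, 1.0, 1.0, 1.0, 0.7, 0.0, 0.0, 0.0, 0.0, 0.0, 0.0, 0.0, 0.0]
0 0.049 [1.0, 0.9, 0.9, 0.9, 1.0, 1.0, 1.0, 1.0, 1.0, 1.0, 1.0, 1.0, 1.0, 1.0, 1.0, 1.0, 0.9, 0.0, 0.0, 0.0, 0.0, 0.0, 0.0, 0.0, 0.0]
1 0.069 [0.9, 0.9, 0.9, 0.9, 0.9, 0.9, 0.9, 0.8, 0.8, 0.7, 0.5, 0.0, 0.0, 0.0, 0.0, 0.0, 0.0, 0.0, 0.0, 0.0, 0.0, 0.0, 0.0, 0.0, 0.0]
[64, 52, 39, 26, 18, 15, 15, 21, 41, 66, 79, 84, 87, 90, 93, 97, 99, 100, 101, 102, 103, 104, 104, 105, 106, 106, 106, 105, 104, 103, 102, 102, 100, 100, 97, 93, 91, 89, 85, 80, 77, 70, 55, 28, 15, 14, 16, 22, 32, 44, 58, 69]
```

View pics/w6c.png

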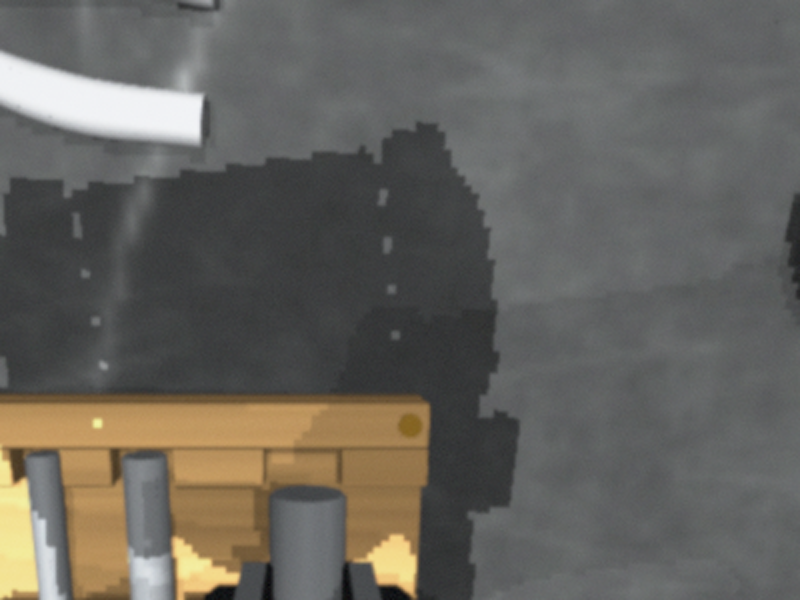

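Last picture: the recess notch spans crop columns 268–338 and the foot 271–346, so the punch must go about 1 mm to +y. Correct and descend slowly.

Emit:
send_rows --rows '[[[-0.0045,-0.005,0.05,0,0,0,-1],[-0.0045,-0.005,0.1,0,0,0,-1],[-0.0045,-0.005,0.125,0,0,0,-1],[-0.0045,-0.005,0.14,0,0,0,-1],[-0.0045,-0.005,0.15,0,0,0,-1],[-0.0045,-0.005,0.16,0,0,0,-1],[-0.0045,-0.005,0.16,0,0,0,-1]]]'

```text
time: 23.0
ee_pos: [0.4813, 0.1526, 0.0176]
tcp_rot: [3.141, 0.066, 0.001]
force: [-0.6, 0.9, -0.6]
width: 0.16
grip_force: 44.3
```

```bash
python3 - <<'E'
from h import *
plan([.4818,.1523,.0116],2.5)
E
```

```text
t 23.0 q [ 0.169  0.391  1.951 -0.     0.799  1.698] p [0.4813 0.1526 0.0176] rv [3.1407e+00 6.6100e-02 7.0000e-04] F [-0.6  0.9 -0.6] T [ 0.02 -0.01  0.01] w 0.16 g 44.3
axes x [0.999 0.042 0.   ] y [ 0.042 -0.999  0.   ] yaw 2.413066283834506
shift [0.0026 0.0018 0.0298] turn [ 0.0001 -0.0002 -0.0007]
```

Emit:
send_rows --rows '[[[0.001,0.001,0.01,0,0,0,-1],[0.002,0.001,0.018,0,0,0,-1],[0.002,0.001,0.024,0,0,0,-1],[0.002,0.001,0.029,0,0,0,-1],[0.002,0.001,0.029,0,0,0,-1]]]'

```text
time: 23.5
ee_pos: [0.4817, 0.1525, 0.0122]
tcp_rot: [3.141, 0.066, 0.001]
force: [-1.9, 0.0, 2.4]
width: 0.158
grip_force: 44.7
```

Emit:
send_rows --rows '[[[0,0,0,0,0,0,-0.24],[0,0,0,0,0,0,-0.24],[0,0,0,0,0,0,-0.24],[0,0,0,0,0,0,-0.24],[0,0,-0.02,0,0,0,-0.24],[0,0,-0.08,0,0,0,-0.24],[0,0,-0.2,0,0,0,-0.24],[-0.1,0,-0.4,0,0,0,-0.24],[-0.2,0,-0.6,0,0,0,-0.24],[-0.2,0,-0.6,0,0,0,-0.24],[-0.2,0,-0.6,0,0,0,-0.24]]]'

```text
time: 24.6
ee_pos: [0.4421, 0.1509, 0.1331]
tcp_rot: [-3.141, -0.066, -0.006]
force: [0.5, 0.5, 0.2]
width: 0.381
grip_force: 0.0
```

```bash
python3 - <<'E'
from h import *
s=state(); d=wsnap('w7')
# check numerically: fraction of grey (non-orange) pixels along the expected punch and beside it
hsv=cv2.cvtColor(d['color'],cv2.COLOR_RGB2HSV)
y=np.radians(2.45);Q=np.array([[np.cos(y),-np.sin(y)],[np.sin(y),np.cos(y)]])
for z in(.024,):
  for t in np.arange(-.014,.0141,.002):
    print(round(t*1000),[int(hsv[int(q[1]),int(q[0]),1]) for q in (w2px(d,[*(np.array([.4823,.1523])+Q@[x,t]),z]) for x in(-.047,-.042,-.036,-.03,-.015,0,.015,.022,.028))])
E
```

```text
t 24.6 q [ 0.18   0.194  1.883 -0.     1.06   1.709] p [0.4421 0.1509 0.1331] rv [-3.1405 -0.0664 -0.0063] F [0.5 0.5 0.2] T [-0.01  0.04  0.04] w 0.381 g 0.0
-14 [113, 125, 121, 130, 130, 127, 124, 127, 129]
-12 [114, 59, 65, 47, 128, 129, 127, 126, 127]
-10 [111, 13, 14, 11, 119, 123, 128, 126, 128]
-8 [112, 9, 14, 11, 67, 50, 32, 26, 128]
-6 [96, 11, 16, 14, 15, 14, 11, 11, 128]
-4 [81, 12, 13, 11, 8, 12, 10, 14, 129]
-2 [67, 11, 17, 11, 14, 9, 11, 11, 129]
0 [70, 13, 13, 15, 17, 14, 12, 12, 129]
2 [73, 10, 17, 15, 13, 13, 14, 12, 127]
4 [95, 12, 13, 15, 13, 12, 13, 11, 127]
6 [111, 14, 15, 12, 5, 3, 11, 11, 127]
8 [112, 17, 21, 9, 127, 126, 123, 127, 126]
10 [112, 60, 38, 18, 125, 128, 124, 130, 127]
12 [112, 124, 123, 127, 127, 124, 129, 129, 126]
14 [110, 124, 125, 126, 125, 128, 125, 131, 130]
```

```bash
python3 -c "
from h import *
print(r.job_done())"
```

```text
the job is handed in; nothing more can be done
None
```

I twisted the punch free of the cutter, laid it on the bench and released it, then set it back in its wide recess with the head in its pocket. The cutter looked flat right after the punch came out, and a final camera check showed the punch straight in the recess. The job was handed in at about 25 s, and no verdict came back.

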